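# Third hand: hold a gas manifold block against the sprung stop of its jig

### The arm

A 6-joint arm with a two-finger parallel gripper is mounted at the origin on the work surface. World frame = base frame: x ahead of the robot, y to its left, z up, the work surface at z = 0. Lengths are in m, angles in rad, forces in N, time in s.
With the tool pointing down it reaches from about 0.35 to 0.775 m from the base axis. Payload 5.5 kg.
Tool frame: the origin (TCP) lies on the centre line of the jaws, within the pads' length; the fingertips stand 11 mm ahead of it and the grasp point (between the pads) lies 8 mm behind it; z points along the fingers, y is the line along which they close (so a half turn about z gives the same grasp; the last joint's range is limited). The gripper opens to 85 mm and grips with 20 to 120 N. Pads are 22 mm wide; open, the fingers measure 114 mm over their backs; the gripper's body (76 mm by 85 mm) begins 54 mm behind the grasp point. The pads swing forward as they close: fully open they stand 13 mm farther back than shut.
Start: joints at [-1.247, 0.313, 0.046, 1.304, 0, 1.431], TCP at [0.257, -0.514, 0.242] pointing down, gripper open.
Joint ranges: [-2.76, 2.76], [-0.86, 1.69], [-1.03, 1.26], [-2.2, 2.34], [-1.47, 1.5], [-3.14, 3.14]. Speed limits (rad/s): [2.57, 2.57, 3.14, 3.14, 3.14, 3.14].

### API

Orientations are given as a unit quaternion [w, x, y, z].
In Python, from workcell import env, viewer, order, models gives the robot as it stands.
- The arm moves only by the tool drive_tool, never from a script. Its argument "series" is a list that holds one entry, the list of rows, each a list of 6 numbers: the shift along the tool's x, y, z each as a share of 120 mm, from -1 to 1, then the turn, a rotation vector about the tool's x, y, z each as a share of 180 degrees, from -1 to 1. A call has 1 to 20 rows; each row shifts and turns the commanded pose from where the row before left it, along the tool's axes as they then stand; what a row does not reach is not made up. A row lasts 1/8 s, in which the tool goes at most 62.5 mm and 10.7 degrees, less where a joint would pass 70% of its speed; a pose out of reach is approached as far as the arm can. A call with a number of a shift or a turn outside -1 to 1 is refused whole. A call with a gripper value outside its range is refused whole. "jaw" is the opening, from -1 (shut) to 1 (fully open), set as the call begins (left out, the last holds). The fingers move at their own pace and stop on an object; "grip_force" is the grip in N (left out, the last holds). Time passes only in rows, so rows that do not move let the fingers close. It gives the time, the measured TCP pose, the force, the opening and the grip force at its end, in the units of the state.
- env.get_state(): the state, without advancing time (a new reading comes with each control period).
- viewer.read_camera(name): name is "scene" or "side" or "wrist"; returns the picture (480x640x3 uint8, red, green, blue); there is no depth.
- viewer.camera_info(name): a dict with "intrinsics" (3x3 intrinsics, pixels), "R" (3x3) and "t" (3): a world point X has camera coordinates R X + t; the wrist camera has in their place "T_tool_cam" (4x4, takes a point from camera to tool coordinates, whose origin is the TCP and whose axes are the flange's). Camera axes: x right, y down, z forward; pixel columns grow to the right and rows downward; lengths in m; the calibration is good to about 2 mm. A picture is of the moment at which its call begins: read the wrist's pose just before it. camera_info takes no time and is no camera call.
- order.hand_in(): hands the job in; it is judged then, once.
Trained networks look in the newest picture that a camera, given by its name, has taken for a name from the list of things; names that differ only in an ending like _2 or _b are one class to them, and where a whole thing is asked for, a point or a joint stands for the part that bears it (a point fixed in the world has none). Each returns a list of dicts, best first, with "score" (0 to 1); they miss things now and then, are a little off and sometimes report something else, mostly with a low value. They report only what shows in the picture. A call takes as long as a camera call. They do not tell look-alikes from the thing itself.
- models.silhouettes(label, camera): "region" (480x640 bool, what is visible of it) and "location" ([column, row] in pixels, amid what is visible of it).
The state is a dict: "clock": time; "joint_pos": joint angles; "qvel": joint speeds; "tau": joint torques, N m; "tcp_pos": TCP position; "orientation": TCP orientation; "wrist_force": force on the tool from outside, world axes, zero at the start; "ft_torque": the same for the moment, N m; "finger_gap": finger opening in m; "grip_force": force on a finger pad.
Only numpy, scipy, OpenCV 4.12 (cv2) and the standard library are available. Lean on these libraries where they do the work, as an engineer would, in place of code of your own. Each camera call takes 0.05 s, during which the arm holds its last target. There are 200 camera calls.

### The job

Be a third hand for the colleague who will screw down the gas manifold block: on the jig bed, first bring the block flush and square against the long fence while it is still clear of the sprung stop, then slide it along the fence into the stop, pressing steadily until the stop's pointer stands between the two white marks (near the middle). Keep that push for at least three seconds and finish still holding it there: do not let go, do not drive the stop plate right back to the end of its travel, and leave the bottle, tools and screw tray where they are.

Things in the scene. Friction and masses are not known exactly. Their poses are not given: they have to be found in the camera images.
- manifold: Loose gas manifold block on the jig bed, 0.35 to 0.65 kg: aluminium body 110 (x) x 52 (y) x 36 (z) mm with an upright rib along its whole length on top and four black knobs (12 mm wide, 14 high) beside the rib, 43 mm from the middle. Both ends alike. Origin: centre of the underside; x along its length, z up. It starts clear of fence and stop, skewed to the jig by up to 0.3 rad.
- rib (a point): Point in the middle of the block's rib, a good grip from above: the rib is 110 mm long (block x), 26 mm wide (block y) and reaches from 36 to 70 mm above the block's underside; this point is 58 mm above the underside.
- jig: Jig fixed to the bench. Origin on the bench at z = 0; x along the fence towards the stop, y towards the fence, z up. Bed: flat plate, x -160 to 160, y -110 to 90 mm, top 8 mm above the bench. The block is flush with the fence when its origin is at jig y = 34 mm; if it also just touches the free stop plate its origin is at jig x = 25 mm (with either end leading).
- fence_face (a point): Middle of the face of the long straight steel fence, at jig x = 0, y = 60 mm, 23 mm above the bench. The fence runs along jig x over the whole bed; its top is 38 mm above the bench.
- stop_plate (a joint): How far the sprung stop plate is pressed in along the jig's +x, in m: 0 free, 0.030 the end of its travel. Spring of 0.6 N per mm without preload (0.015 is 9 N); the plate springs back when not held. The two white marks are at 0.010 and 0.020.
- stop_face (a point): Middle of the pressing face (towards jig -x) of the sprung stop's steel plate at the jig's far end, 52 mm wide, its top 71 mm above the bench. Free, it is at jig x = 80, y = 31 mm, 24 mm above the bench; it moves with the plate. A dark housing stands behind it.
- pointer (a point): Foot of the pointer on the stop plate's side arm, at jig x = 80 mm when free, y = -53 mm; it moves with the plate over a black strip with two white cross marks, at jig x = 90 and 100 mm.
- bottle: Bystander: amber bottle with white cap, 70 mm diameter, 150 mm high, upright on the bench beyond the fence side of the jig. Origin: centre of the underside.
- screwdriver: Bystander: screwdriver lying on the bench about 190 mm from the jig's middle on the open (-y) side.
- wrench: Bystander: wrench lying on the bench on the open (-y) side of the jig, beyond the screwdriver.
- screw_tray: Bystander: white open tray 90 x 70 x 25 mm with screws, on the bench on the fence side of the jig. Origin: centre of the underside.
Mind the look-alikes: they are no part of the job. Leave any green or turquoise look-alike of the manifold alone.

How it is judged:
By the outcome, as a careful person would: the job done as asked, in the order asked, and still so for the second after the job is handed in, while the arm keeps its last pose, push and grip.
It also fails if it takes over 50 s, if anything falls off the work surface, if the arm or the gripper's body presses on something with over 40 N, if the wrist force passes 120 N, or if a joint passes its speed limit or range.

## Working session

There is one attempt and no reset: what is moved stays moved. The work goes in short steps, Python scripts to look and compute and a tool call to move; the robot and the scene stay as the last step left them, time stands still between calls to the robot, and variables do not carry over. Pictures are saved under pics/ and viewed, at most 12 in all, crops included, and the job is handed in when it is done.

Besides the shell and the picture viewer there is one more tool, called after "Emit:" by a JSON object that holds its "name" and its "arguments". drive_tool: Moves the arm, as the interface text tells. Its arguments: {"type":"object","properties":{"series":{"type":"array"},"jaw":{"type":"number"},"grip_force":{"type":"number"}},"required":["series"]}

```bash
mkdir -p pics; python3 - <<'E'
from workcell import env, viewer, order, models
import cv2,numpy as np
s=env.get_state();print({k:np.round(v,3) for k,v in s.items()})
for c in ["scene","side"]:
    im=viewer.read_camera(c);cv2.imwrite(f"pics/{c}0.png",im[:,:,::-1])
    i=viewer.camera_info(c);print(c,np.round(i["intrinsics"],1).tolist(),np.round(i["R"],3).tolist(),np.round(i["t"],3).tolist())
    for l in ["manifold","jig","pointer","stop_plate","bottle","screw_tray"]:
        print(l,[(round(d["score"],2),np.round(d["location"]),int(d["region"].sum())) for d in models.silhouettes(l,c)])
print(viewer.camera_info("wrist")["T_tool_cam"])
print(env.get_state()["clock"])
E
```

```text
{'clock': np.float64(0.0), 'joint_pos': array([-1.247,  0.314,  0.045,  1.304, -0.   ,  1.431]), 'qvel': array([-0.   ,  0.002, -0.   ,  0.001, -0.   , -0.002]), 'tau': array([ 1.0000e-03, -4.8062e+01,  2.9854e+01,  1.9000e-02,  0.0000e+00,
       -0.0000e+00]), 'tcp_pos': array([ 0.257, -0.514,  0.241]), 'orientation': array([-0.001,  0.973,  0.23 , -0.   ]), 'wrist_force': array([ 0.042,  0.005, -0.148]), 'ft_torque': array([-0.032, -0.011, -0.032]), 'grip_force': np.float64(0.0), 'finger_gap': np.float64(0.085)}
scene [[447.3, 0.0, 313.5], [0.0, 447.3, 244.2], [0.0, 0.0, 1.0]] [[0.814, 0.581, 0.0], [0.457, -0.64, -0.617], [-0.358, 0.503, -0.787]] [-0.455, -0.224, 1.268]
manifold [(0.96, array([158., 252.]), 1616), (0.91, array([124., 338.]), 1842), (0.64, array([410., 333.]), 1811), (0.56, array([244., 289.]), 1633)]
jig [(0.66, array([286., 295.]), 9868)]
pointer [(0.57, array([320., 276.]), 341)]
stop_plate [(0.75, array([319., 280.]), 399)]
bottle [(0.92, array([336., 214.]), 1363)]
screw_tray [(0.83, array([270., 210.]), 892)]
side [[601.0, 0.0, 306.6], [0.0, 601.0, 234.6], [0.0, 0.0, 1.0]] [[1.0, -0.021, 0.008], [-0.004, -0.52, -0.854], [0.022, 0.854, -0.52]] [-0.535, 0.051, 1.476]
manifold [(0.9, array([224., 357.]), 2516), (0.85, array([434., 259.]), 1239), (0.83, array([185., 297.]), 2023)]
jig [(0.56, array([322., 279.]), 6880)]
pointer [(0.9, array([340., 255.]), 448)]
stop_plate [(0.61, array([343., 253.]), 452), (0.17, array([322., 284.]), 7145)]
bottle [(0.96, array([311., 212.]), 1359)]
screw_tray [(0.89, array([245., 241.]), 883)]
[[-7.16658255e-04 -9.54441325e-01 -2.98397793e-01  7.60649087e-02]
 [ 9.99999702e-01 -5.98586772e-04 -4.87074948e-04  4.07994720e-04]
 [ 2.86267487e-04 -2.98398053e-01  9.54441470e-01 -1.31702800e-01]
 [ 0.00000000e+00  0.00000000e+00  0.00000000e+00  1.00000000e+00]]
0.7
```

View pics/scene0.png

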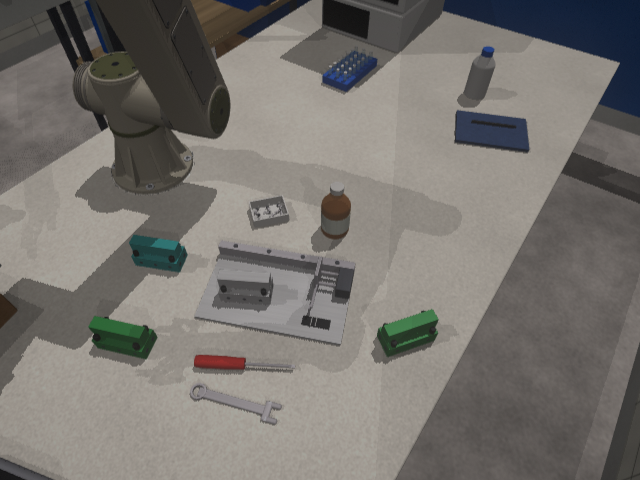

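View pics/side0.png

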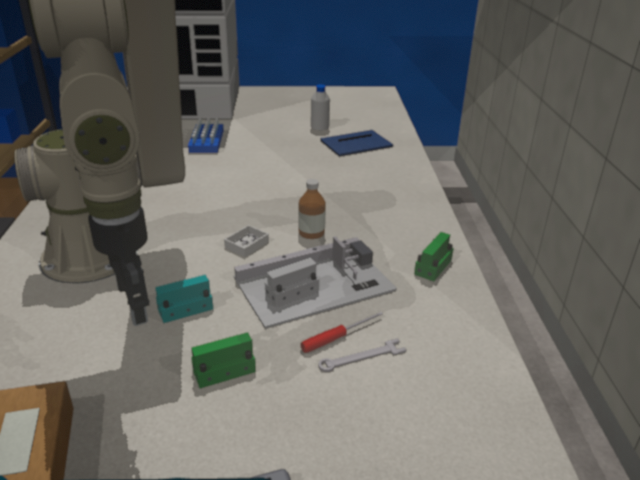

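The picture shows the aluminium block at scene (244,289), on the jig bed. The three look-alikes are teal at (158,252), green at (124,338) and green at (410,333). I choose the grey one and check it in a close crop. The stop is at the right, around (325,280), with the fence at the back.

```bash
cat > h.py <<'E'
import numpy as np,cv2
from workcell import env,viewer,models
from scipy.spatial.transform import Rotation as Ro
def cam(c,s=None):
    i=viewer.camera_info(c);K=np.array(i["intrinsics"])
    if c!="wrist": return K,np.array(i["R"]),np.array(i["t"])
    s=s or env.get_state();q=np.array(s["orientation"])
    T=np.eye(4);T[:3,:3]=Ro.from_quat(q[[1,2,3,0]]).as_matrix();T[:3,3]=s["tcp_pos"]
    W=np.linalg.inv(T@np.array(i["T_tool_cam"]));return K,W[:3,:3],W[:3,3]
def back(C,uv,z):
    K,R,t=C;d=R.T@np.linalg.solve(K,[uv[0],uv[1],1]);o=-R.T@t
    return o+d*(z-o[2])/d[2]
def proj(C,X):
    K,R,t=C;p=(K@(R@np.atleast_2d(X).T+t[:,None])).T;return p[:,:2]/p[:,2:]
E
python3 - <<'E'
from h import *
for c,n in (("scene",(190,225,180,130)),("side",(230,225,180,110))):
    im=cv2.imread(f"pics/{c}0.png");x,y,w,h=n
    cr=cv2.resize(im[y:y+h,x:x+w],None,fx=4,fy=4,interpolation=cv2.INTER_CUBIC);cv2.imwrite(f"pics/{c}c.png",cr)
C=cam("scene")
for n,p in dict(lf=(196,318),rf=(341,342)).items(): print(n,back(C,p,.008))
print("fence L,R",back(C,(219,243),.038),back(C,(355,264),.038))
print("man",back(C,(244,285),.055)); print("bottle",back(cam("scene"),(336,230),.02))
E
```

```text
lf [ 0.45063063 -0.28225631  0.008     ]
rf [ 0.73419478 -0.14846837  0.008     ]
fence L,R [ 0.37049505 -0.11710001  0.038     ] [0.66172188 0.01657908 0.038     ]
man [ 0.50379308 -0.17865704  0.055     ]
bottle [0.56351156 0.08784373 0.02      ]
```

View pics/scenec.png

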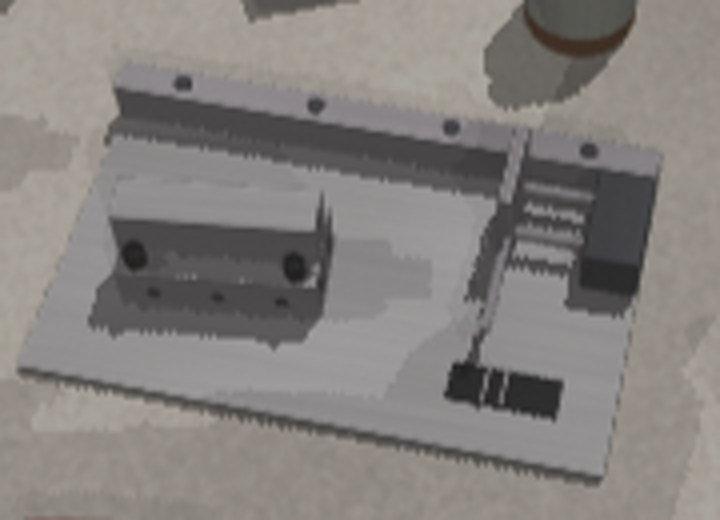

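The crop confirms the grey aluminium block with black knobs, its rib top near scene (243,275). The fence is behind it, and the stop's pointer stands left of the two white marks at about (310,321). I'll move the wrist camera above the jig for precise measuring.

Emit:
{"name": "drive_tool", "arguments": {"series": [[[0.39,-0.17,-0.025,0,0,0],[0.39,-0.17,-0.025,0,0,0],[0.39,-0.17,-0.025,0,0,0],[0.39,-0.17,-0.025,0,0,0],[0.39,-0.17,-0.025,0,0,0],[0.39,-0.17,-0.025,0,0,0],[0.39,-0.17,-0.025,0,0,0],[0.39,-0.17,-0.025,0,0,0],[0.39,-0.17,-0.025,0,0,0],[0.39,-0.17,-0.025,0,0,0],[0,0,0,0,0,0],[0,0,0,0,0,0]]], "jaw": 1}}

```text
clock: 2.2
tcp_pos: [0.5843, -0.1224, 0.272]
orientation: [0.0, 0.973, 0.23, -0.0]
wrist_force: [-0.5, -1.9, 0.3]
finger_gap: 0.0853
grip_force: 0.0
```

```bash
python3 - <<'E'
from h import *
s=env.get_state();im=viewer.read_camera("wrist");cv2.imwrite("pics/w1.png",im[:,:,::-1])
import pickle;pickle.dump((s,[np.asarray(a) for a in cam("wrist",s)]),open("w1.pkl","wb"))
print(s["tcp_pos"],s["orientation"],s["clock"],s["wrist_force"])
for l in ["manifold","stop_plate"]:
  for d in models.silhouettes(l,"wrist"): print(l,d["score"],np.round(d["location"]),d["region"].sum(),cv2.minAreaRect(np.argwhere(d["region"])[:,::-1].astype(np.float32)))
E
```

```text
[ 0.58431187 -0.12243125  0.27203352] [ 5.93861038e-05  9.73153858e-01  2.30155236e-01 -3.65401719e-04] 2.2 [-0.49676003 -1.92622703  0.32333714]
manifold 0.85 [271. 435.] 1169 ((270.5441589355469, 434.07354736328125), (48.37376022338867, 26.065702438354492), 2.726311206817627)
manifold 0.81 [324. 303.] 6874 ((324.52587890625, 308.9396667480469), (135.82403564453125, 56.49058532714844), 86.633544921875)
manifold 0.72 [441. 437.] 1039 ((437.08404541015625, 439.2120056152344), (26.43663787841797, 62.10712432861328), 34.695152282714844)
stop_plate 0.68 [273. 136.] 2392 ((294.7996520996094, 122.50999450683594), (142.28765869140625, 61.998905181884766), 1.9091525077819824)
```

View pics/w1.png

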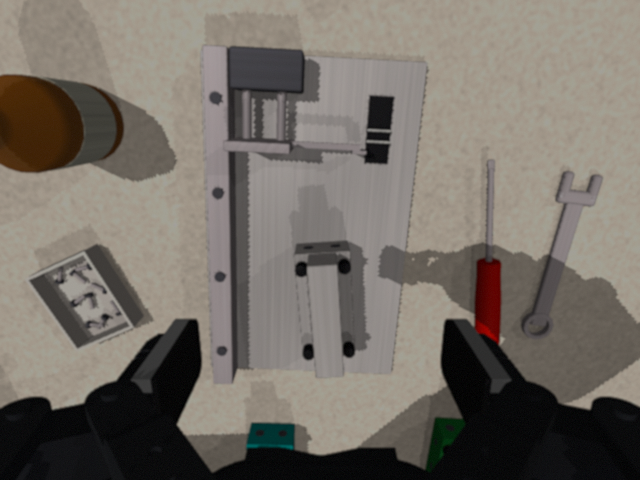

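The wrist view shows the fence face edge from (228,47) to (234,382), the bed's open edge from (427,63) to (393,375), the rib from (322,252) to (330,377) and the knobs near (301,268), (344,266), (308,351), (349,349). The pointer is just short of the marks, at about (365,150).

```bash
python3 - <<'E'
from h import *
import pickle
from scipy.optimize import least_squares
s,C=pickle.load(open("w1.pkl","rb"))
# jig fit: (jig pt, pixel)
J=np.array([[160,-110,8],[-160,-110,8],[160,60,38],[-160,60,38],[80,57,71],[80,5,71],[90,-53,8],[100,-53,8]])/1e3
P=np.array([[427,63],[393,375],[228,47],[234,382],[224,150],[291,152],[378,141],[378,130]])
def T(p,X): 
    c,n=np.cos(p[2]),np.sin(p[2]);return np.c_[p[0]+c*X[:,0]-n*X[:,1],p[1]+n*X[:,0]+c*X[:,1],X[:,2]]
f=lambda p,X,P:(proj(C,T(p,X))-P).ravel()
r=least_squares(f,[.545,-.116,.45],args=(J,P),loss="soft_l1",f_scale=2);j=r.x
print("jig",j);print(np.round(f(j,J,P).reshape(-1,2),1).tolist())
k=.0195
B=np.array([[55,13,78],[55,-13,78],[-55,13,78],[-55,-13,78]])/1e3
Q=np.array([[306,252],[338,250],[316,378],[344,376]])
b=least_squares(f,[.5,-.15,.45],args=(B,Q),loss="soft_l1",f_scale=2).x
print("block(rib)",b,np.round(f(b,B,Q).reshape(-1,2),1).tolist())
kn=np.array([back(C,q,.058) for q in [(301,268),(344,266),(308,351),(349,349)]]);m=kn.mean(0)
print("knobs centre",m,"yaw",[np.arctan2(*(kn[a]-kn[a+2])[1::-1]) for a in (0,1)],"len",np.linalg.norm(kn[0]-kn[2]),np.linalg.norm(kn[0]-kn[1]))
Rj=np.array([[np.cos(j[2]),np.sin(j[2])],[-np.sin(j[2]),np.cos(j[2])]])
print("block in jig",Rj@(b[:2]-j[:2]),b[2]-j[2])
R=Ro.from_quat(np.array(s["orientation"])[[1,2,3,0]]).as_matrix();print("tool yaw",np.arctan2(R[1,0],R[0,0]),"delta tool",R.T@(np.r_[b[:2],.061]-s["tcp_pos"]))
im=cv2.imread("pics/w1.png")
for X,p in((J,j),(B,b)):
    for u in proj(C,T(p,X)): cv2.circle(im,tuple(int(v) for v in u),3,(0,0,255),1)
cv2.imwrite("pics/w1o.png",im)
E
```

```text
jig [ 0.54466316 -0.11780005  0.41310525]
[[2.6, -1.0], [-0.6, -0.7], [1.0, -1.1], [-0.2, 2.4], [1.5, 0.8], [0.5, 2.2], [-19.2, -0.6], [-18.3, -0.8]]
block(rib) [ 0.50725812 -0.1665169   0.5291787 ] [[0.5, 2.7], [-0.3, 2.8], [-0.4, -9.2], [0.1, -8.8]]
knobs centre [ 0.50140119 -0.16914674  0.058     ] yaw [np.float64(0.528440183910843), np.float64(0.5370021049007936)] len 0.08454704490542336 0.03836566249129589
block in jig [-0.05381612 -0.02960227] 0.1160734489261121
tool yaw 0.4644744478194968 delta tool [-0.08848288  0.00490974  0.21109867]
```

The pixel at row 252 is the foot of the rib's far end, so the fit sits about 11 mm too far along. With the knobs, the block centre is about (0.499, -0.171) with yaw 0.53. The jig yaw is about 0.413. Next I go above the rib and down.

Emit:
{"name": "drive_tool", "arguments": {"series": [[[-0.272,0.015,0,0,0,-0.007],[-0.272,0.014,0,0,0,-0.007],[-0.272,0.014,0,0,0,-0.007],[0,0,0.35,0,0,0],[0,0,0.35,0,0,0],[0,0,0.35,0,0,0],[0,0,0.3,0,0,0],[0,0,0.2,0,0,0],[0,0,0.1,0,0,0],[0,0,0.05,0,0,0],[0,0,0,0,0,0],[0,0,0,0,0,0]]], "jaw": 1}}

```text
clock: 3.85
tcp_pos: [0.501, -0.1732, 0.0693]
orientation: [0.001, 0.965, 0.262, 0.001]
wrist_force: [0.3, -1.0, 0.2]
finger_gap: 0.0855
grip_force: 0.0
```

```bash
python3 - <<'E'
from h import *
s=env.get_state();a=viewer.read_camera("wrist")[:,:,::-1];b=viewer.read_camera("side")[200:320,230:410,::-1]
print(s["tcp_pos"],s["wrist_force"])
o=np.zeros((480,800,3),np.uint8);o[:360,:480]=cv2.resize(a,(480,360));o[:213,480:]=cv2.resize(b,(320,213));cv2.imwrite("pics/g1.png",o)
E
```

```text
[ 0.50103687 -0.17318374  0.06927891] [ 0.34063804 -0.99011088  0.1578991 ]
```

View pics/g1.png

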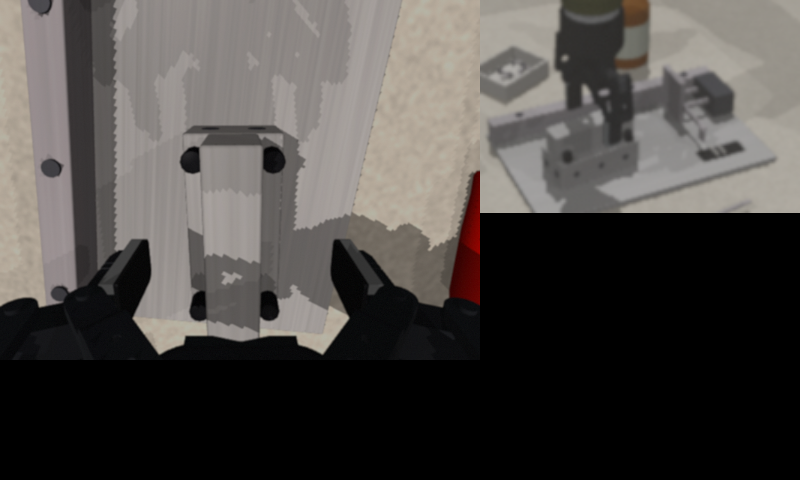

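The rib lies between the open pads, about 3.5 mm off centre to the left (fence) side, and the yaw agrees. I'll correct this, descend the last 8 mm and grip lightly.

```bash
python3 - <<'E'
from h import *
C=cam("wrist");s=env.get_state();R=Ro.from_quat(np.array(s["orientation"])[[1,2,3,0]]).as_matrix()
for n,p,z in (("ribfar",(231,146),.078),("ribfoot",(233,135),.044),("kL",(191,158),.058),("kR",(273,158),.058),("kl",(199,304),.058),("kr",(269,304),.058),("f1",(78,75),.038),("f2",(75,0),.038),("f3",(88,290),.038)):
    X=back(C,np.array(p)*4/3,z);print(n,np.round(X,4),np.round((R.T@(X-s["tcp_pos"])),4))
E
```

```text
ribfar [ 0.5452 -0.143   0.078 ] [ 0.0534 -0.0035 -0.0088]
ribfoot [ 0.5447 -0.1434  0.044 ] [ 0.0527 -0.0035  0.0252]
kL [ 0.5273 -0.131   0.058 ] [ 0.044  -0.023   0.0111]
kR [ 0.5468 -0.1643  0.058 ] [0.044  0.0156 0.0112]
kl [ 0.4569 -0.1727  0.058 ] [-0.0379 -0.0225  0.0111]
kr [ 0.4763 -0.2059  0.058 ] [-0.0379  0.0159  0.0111]
f1 [ 0.5309 -0.0626  0.038 ] [ 0.0816 -0.0803  0.0311]
f2 [ 0.5611 -0.0492  0.038 ] [ 0.1145 -0.0765  0.0311]
f3 [ 0.4162 -0.1142  0.038 ] [-0.0434 -0.0937  0.031 ]
```

Emit:
{"name": "drive_tool", "arguments": {"series": [[[0,-0.03,0.035,0,0,0],[0,0,0.035,0,0,0],[0,0,0,0,0,0]]], "jaw": 1}}

```text
clock: 4.32
tcp_pos: [0.4981, -0.1694, 0.0594]
orientation: [-0.0, 0.965, 0.262, -0.0]
wrist_force: [0.4, 0.7, 0.6]
finger_gap: 0.0853
grip_force: 0.0
```

Emit:
{"name": "drive_tool", "arguments": {"series": [[[0,0,0,0,0,0],[0,0,0,0,0,0],[0,0,0,0,0,0],[0,0,0,0,0,0],[0,0,0,0,0,0],[0,0,0,0,0,0]]], "jaw": -1, "grip_force": 35}}

```text
clock: 5.08
tcp_pos: [0.4988, -0.1699, 0.0601]
orientation: [0.0, 0.965, 0.262, 0.0]
wrist_force: [0.3, -0.7, 1.9]
finger_gap: 0.0254
grip_force: 39.2
```

Gripped at 25 mm, which matches the rib. Now square it to the jig and go towards the fence.

Emit:
{"name": "drive_tool", "arguments": {"series": [[[0,0,0,0,0,0.0175],[0,0,0,0,0,0.0175],[0,-0.08,0,0,0,0],[0,-0.08,0,0,0,0],[0,-0.08,0,0,0,0],[0,-0.08,0,0,0,0],[0,-0.08,0,0,0,0],[0,0,0,0,0,0],[0,0,0,0,0,0]]]}}

```text
clock: 6.2
tcp_pos: [0.4784, -0.1242, 0.06]
orientation: [-0.002, 0.978, 0.209, -0.0]
wrist_force: [-0.6, 3.9, 7.1]
finger_gap: 0.0252
grip_force: 40.0
```

```bash
python3 - <<'E'
from h import *
s=env.get_state();a=viewer.read_camera("wrist")[:,:,::-1];cv2.imwrite("pics/f1.png",a)
print(s["tcp_pos"],s["wrist_force"],s["ft_torque"])
E
```

```text
[ 0.47838035 -0.12422321  0.06001569] [-0.60036895  3.92876679  7.09885279] [ 0.77378515  0.07277265 -0.01587959]
```

View pics/f1.png

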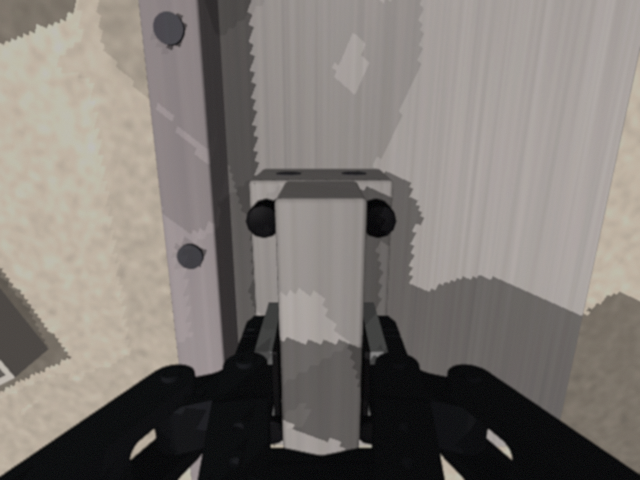

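The block is gripped and the rib is upright in the picture. The fence's inner top edge runs from (197,0) to (226,360), and the block's left top edge is near (250,182). I'll compute the residual angle and gap.

```bash
python3 - <<'E'
from h import *
C=cam("wrist");s=env.get_state();R=Ro.from_quat(np.array(s["orientation"])[[1,2,3,0]]).as_matrix()
im=cv2.imread("pics/f1.png").astype(float).mean(2);im=cv2.GaussianBlur(im,(3,3),0)
def edge(u0,u1,v0,v1,z,w=12):
    P=[]
    for v in range(v0,v1,4):
        u=u0+(u1-u0)*(v-v0)/(v1-v0);c=np.arange(int(u-w),int(u+w));g=np.abs(im[v,c+1]-im[v,c-1]);P.append((c[g.argmax()],v))
    X=np.array([(R.T@(back(C,p,z)-s["tcp_pos"]))[:2] for p in P]);k=np.ones(len(X),bool)
    for _ in range(5):
        f=np.polyfit(X[k,0],X[k,1],1);e=np.abs(np.polyval(f,X[:,0])-X[:,1]);k=e<max(.0006,1.5*np.median(e))
    return round(np.arctan(f[0]),4),np.round(f[1],4),k.sum(),len(P),round(e[k].mean()*1e3,2)
print("fence top",edge(197,225,4,350,.038))
print("bed edge",edge(640,570,4,400,.008) if 0 else "")
print("ribL",edge(277,283,205,310,.078,8),"ribR",edge(366,362,205,310,.078,8))
print("blockL",edge(251,255,190,300,.044,6))
print("tool yaw",np.arctan2(R[1,0],R[0,0]))
E
```

```text
fence top (np.float64(0.0065), np.float64(-0.0411), np.int64(86), 87, np.float64(0.1))
bed edge 
ribL (np.float64(-0.0156), np.float64(-0.012), np.int64(24), 27, np.float64(0.27)) ribR (np.float64(0.0132), np.float64(0.0123), np.int64(27), 27, np.float64(0.12))
blockL (np.float64(-0.0014), np.float64(-0.0252), np.int64(20), 28, np.float64(0.12))
tool yaw 0.42082182579302374
```

Emit:
{"name": "drive_tool", "arguments": {"series": [[[0,-0.04,-0.003,0,0,0.0024],[0,-0.04,0,0,0,0],[0,-0.03,0,0,0,0],[0,0,0,0,0,0],[0,0,0,0,0,0]]]}}

```text
clock: 6.88
tcp_pos: [0.4732, -0.1133, 0.06]
orientation: [-0.001, 0.979, 0.205, -0.0]
wrist_force: [1.0, -0.7, 0.8]
finger_gap: 0.0253
grip_force: 39.1
```

Emit:
{"name": "drive_tool", "arguments": {"series": [[[0,-0.008,0,0,0,0],[0,-0.008,0,0,0,0],[0,0,0,0,0,0]]]}}

```text
clock: 7.25
tcp_pos: [0.4727, -0.1119, 0.0601]
orientation: [-0.0, 0.979, 0.205, -0.0]
wrist_force: [0.6, -0.8, -1.7]
finger_gap: 0.0258
grip_force: 38.8
```

Emit:
{"name": "drive_tool", "arguments": {"series": [[[0,-0.008,0,0,0,0],[0,0,0,0,0,0]]]}}

```text
clock: 7.5
tcp_pos: [0.4722, -0.1109, 0.0601]
orientation: [-0.0, 0.979, 0.205, -0.0]
wrist_force: [0.8, -1.3, -2.1]
finger_gap: 0.0251
grip_force: 38.8
```

Emit:
{"name": "drive_tool", "arguments": {"series": [[[0,-0.008,0,0,0,0],[0,-0.008,0,0,0,0],[0,0,0,0,0,0]]]}}

```text
clock: 7.88
tcp_pos: [0.4719, -0.1101, 0.0602]
orientation: [0.001, 0.979, 0.205, -0.0]
wrist_force: [1.9, -4.7, -6.0]
finger_gap: 0.0254
grip_force: 38.5
```

Emit:
{"name": "drive_tool", "arguments": {"series": [[[0,-0.008,0,0,0,0],[0,0,0,0,0,0]]]}}

```text
clock: 8.12
tcp_pos: [0.4719, -0.11, 0.0603]
orientation: [0.002, 0.979, 0.204, -0.0]
wrist_force: [1.9, -8.0, -7.9]
finger_gap: 0.0251
grip_force: 38.3
```

Contact with the fence. I lower slightly, since the tool is pulling upwards, and check for squareness.

Emit:
{"name": "drive_tool", "arguments": {"series": [[[0,0,0.01,0,0,0],[0,-0.008,0,0,0,0],[0,0,0,0,0,0],[0,0,0,0,0,0]]]}}

```text
clock: 8.62
tcp_pos: [0.4719, -0.11, 0.0602]
orientation: [0.003, 0.979, 0.204, 0.0]
wrist_force: [-0.6, -10.3, 1.3]
finger_gap: 0.0255
grip_force: 39.4
```

```bash
python3 - <<'E'
from h import *
s=env.get_state();a=viewer.read_camera("wrist")[:,:,::-1]
R=Ro.from_quat(np.array(s["orientation"])[[1,2,3,0]]).as_matrix()
print("yaw",np.arctan2(R[1,0],R[0,0]),"tilt",R[:,2]);print("F tool",R.T@s["wrist_force"],"M tool",R.T@s["ft_torque"])
b=viewer.read_camera("side")[200:320,230:410,::-1]
o=np.zeros((600,800,3),np.uint8);o[:,:500]=cv2.resize(a[:480,120:520],(500,600));o[:200,500:]=cv2.resize(b,(300,200));cv2.imwrite("pics/f2.png",o);cv2.imwrite("pics/f2w.png",a)
E
```

```text
yaw 0.4112691900785701 tilt [ 0.00159594 -0.0053358  -0.99998449]
F tool [-4.64543684  9.26993445 -1.28826739] M tool [-1.57832088 -0.82950719 -0.23001081]
```

View pics/f2.png

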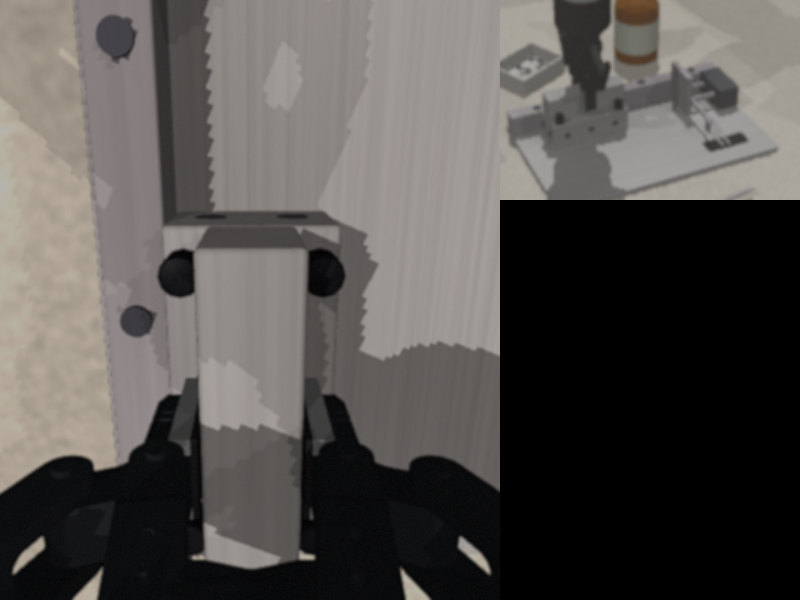

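The block's edge lies along the fence's edge over its whole visible length, picture (165,225) to (175,390). The fence force is about 9 N and the stop is untouched. I ease the fence push a little and slide along, stopping short of the stop.

Emit:
{"name": "drive_tool", "arguments": {"series": [[[0.03,0.006,0,0,0,0],[0.06,0,0,0,0,0],[0.08,0,0,0,0,0],[0.08,0,0,0,0,0],[0.08,0,0,0,0,0],[0.08,0,0,0,0,0],[0.08,0,0,0,0,0],[0.08,0,0,0,0,0],[0.06,0,0,0,0,0],[0.03,0,0,0,0,0],[0,0,0,0,0,0]]]}}

```text
clock: 10.1
tcp_pos: [0.5418, -0.0793, 0.0604]
orientation: [0.003, 0.979, 0.204, -0.002]
wrist_force: [-9.6, -12.5, 10.6]
finger_gap: 0.0257
grip_force: 40.8
```

```bash
cat > st.py <<'E'
from h import *
import sys
s=env.get_state();a=viewer.read_camera("wrist")[:,:,::-1];cv2.imwrite(f"pics/{sys.argv[1]}.png",a)
R=Ro.from_quat(np.array(s["orientation"])[[1,2,3,0]]).as_matrix()
d=np.array(s["tcp_pos"])[:2]-[.54466,-.1178];c,n=np.cos(.4135),np.sin(.4135)
print("jig xy",c*d[0]+n*d[1],-n*d[0]+c*d[1],"yaw",np.arctan2(R[1,0],R[0,0]),"F tool",np.round(R.T@s["wrist_force"],1),"M",np.round(R.T@s["ft_torque"],2),s["clock"])
E
python3 st.py s1
```

```text
jig xy 0.012896081851833682 0.03639380918657627 yaw 0.41056589847638375 F tool [-13.8   7.7 -10.5] M [-1.28 -2.54 -0.23] 10.1
```

View pics/s1.png

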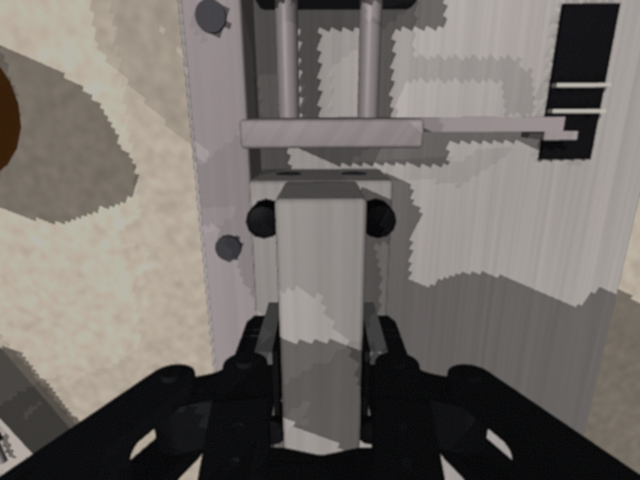

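The block is still about 12 mm short of the plate (plate edge at row 145, block at row 170). The pointer at (578,135) is free and the marks are at rows 111 and 85, so 26 px is 10 mm. I ease the downward press and advance 20 mm.

Emit:
{"name": "drive_tool", "arguments": {"series": [[[0.02,0,-0.007,0,0,0],[0.03,0,0,0,0,0],[0.03,0,0,0,0,0],[0.03,0,0,0,0,0],[0.03,0,0,0,0,0],[0.03,0,0,0,0,0],[0,0,0,0,0,0],[0,0,0,0,0,0]]]}}

```text
clock: 11.15
tcp_pos: [0.5594, -0.0715, 0.0605]
orientation: [0.003, 0.979, 0.204, -0.004]
wrist_force: [-10.5, -11.9, 7.9]
finger_gap: 0.0255
grip_force: 40.3
```

```bash
python3 st.py s2; python3 - <<'E'
import cv2
a=cv2.imread("pics/s2.png");b=cv2.imread("pics/s2.png")
cv2.imwrite("pics/s2c.png",cv2.resize(a[0:300,200:640],(792,540)))
E
```

```text
jig xy 0.032083354861740104 0.03646695568997022 yaw 0.41016015202957634 F tool [-14.4   6.8  -7.8] M [-1.54 -2.81 -0.32] 11.15
```

View pics/s2c.png

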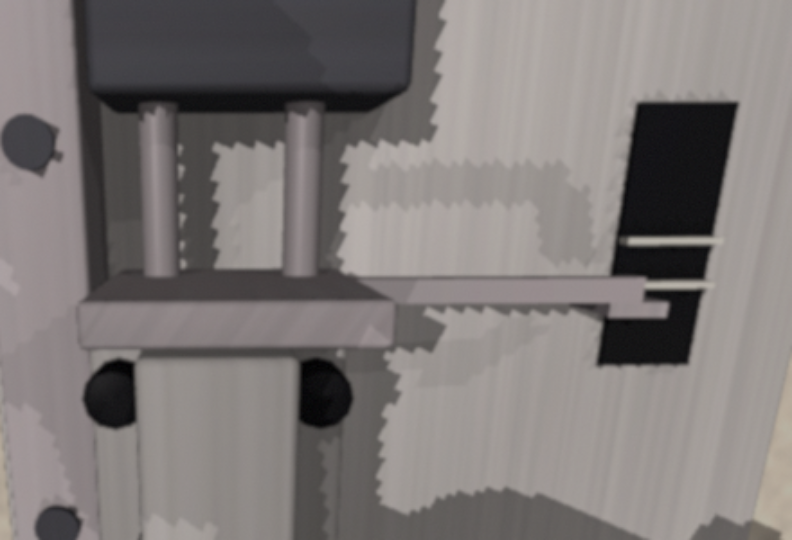

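The block touches the plate. The pointer is about 5 mm before the first mark (crop row 310, marks at 286 and 240), which matches the tool's position. Another 10 mm or so.

Emit:
{"name": "drive_tool", "arguments": {"series": [[[0.018,0,0,0,0,0],[0.018,0,0,0,0,0],[0.018,0,0,0,0,0],[0.018,0,0,0,0,0],[0.018,0,0,0,0,0],[0,0,0,0,0,0],[0,0,0,0,0,0],[0,0,0,0,0,0]]]}}

```text
clock: 12.2
tcp_pos: [0.567, -0.0682, 0.0606]
orientation: [0.003, 0.979, 0.203, -0.006]
wrist_force: [-17.5, -16.8, 14.2]
finger_gap: 0.0255
grip_force: 41.1
```

```bash
python3 st.py s3; python3 - <<'E'
import cv2
a=cv2.imread("pics/s3.png")
cv2.imwrite("pics/s3c.png",cv2.resize(a[0:300,200:640],(792,540)))
E
```

```text
jig xy 0.04040062793186065 0.036485712028888714 yaw 0.4092675499047477 F tool [-22.9   8.5 -13.9] M [-1.66 -4.19 -0.45] 12.2
```

View pics/s3c.png

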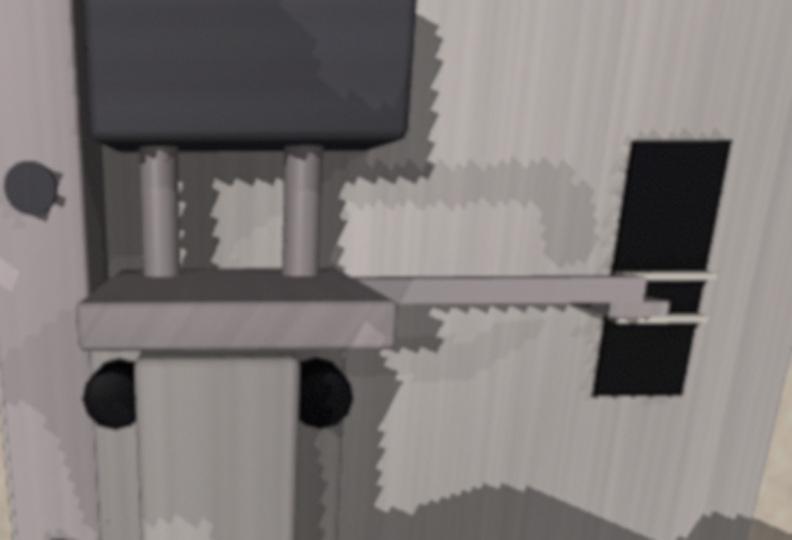

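The pointer has just passed the first mark (about 12.5–13 mm). I add about 2 mm and counter the small pitch deflection and downward press.

Emit:
{"name": "drive_tool", "arguments": {"series": [[[0.006,0,-0.002,0,0.0015,0],[0.006,0,-0.002,0,0.0015,0],[0.006,0,0,0,0,0],[0,0,0,0,0,0],[0,0,0,0,0,0]]]}}

```text
clock: 12.88
tcp_pos: [0.5677, -0.0678, 0.0604]
orientation: [0.003, 0.979, 0.203, -0.003]
wrist_force: [-19.0, -19.3, 12.2]
finger_gap: 0.0254
grip_force: 41.0
```

```bash
python3 st.py s4; python3 - <<'E'
import cv2,numpy as np
a=cv2.imread("pics/s4.png").astype(int).mean(2)
for c in (566,575,585,592): print(c,[(r,int(a[r,c])) for r in range(130,200) if a[r,c]>70 and a[r,c]>=a[r-1,c] and a[r,c]>=a[r+1,c]])
E
```

```text
jig xy 0.04120439129232646 0.03648492504833095 yaw 0.40878336255777825 F tool [-25.2  10.2 -12. ] M [-1.97 -4.82 -0.46] 12.875
566 [(155, 179), (170, 148), (173, 149), (174, 149), (179, 179)]
575 [(155, 177), (179, 179)]
585 [(155, 178), (179, 179), (194, 155), (199, 160)]
592 [(155, 177), (164, 162), (167, 163), (170, 162), (173, 160), (174, 160), (179, 169), (185, 154), (189, 155), (190, 155), (193, 157), (195, 156), (197, 158)]
```

Emit:
{"name": "drive_tool", "arguments": {"series": [[[0.004,0.004,-0.004,0,0,0],[0.004,0,-0.004,0,0,0],[0.004,0,0,0,0,0],[0,0,0,0,0,0],[0,0,0,0,0,0]]]}}

```text
clock: 13.55
tcp_pos: [0.569, -0.0673, 0.0605]
orientation: [0.002, 0.979, 0.203, -0.003]
wrist_force: [-17.2, -18.7, 7.4]
finger_gap: 0.0258
grip_force: 40.2
```

```bash
cat >> st.py <<'E'
g=a.astype(int).mean(2)
for c in (566,575): print(c,[(r,int(g[r,c])) for r in range(130,200) if g[r,c]>70 and g[r,c]>=g[r-1,c] and g[r,c]>=g[r+1,c]])
E
python3 st.py s5
```

```text
jig xy 0.04254479904893192 0.036487316624961366 yaw 0.40895006760385116 F tool [-23.2  10.3  -7.2] M [-1.96 -4.45 -0.45] 13.55
566 [(159, 181), (170, 148), (173, 150), (182, 179)]
575 [(159, 176), (182, 179)]
```

Emit:
{"name": "drive_tool", "arguments": {"series": [[[0,0,0,0,0,0],[0,0,0,0,0,0],[0,0,0,0,0,0],[0,0,0,0,0,0],[0,0,0,0,0,0],[0,0,0,0,0,0],[0,0,0,0,0,0],[0,0,0,0,0,0],[0,0,0,0,0,0],[0,0,0,0,0,0],[0,0,0,0,0,0],[0,0,0,0,0,0],[0,0,0,0,0,0],[0,0,0,0,0,0],[0,0,0,0,0,0],[0,0,0,0,0,0],[0,0,0,0,0,0],[0,0,0,0,0,0]]]}}

```text
clock: 15.85
tcp_pos: [0.5689, -0.0673, 0.0604]
orientation: [0.002, 0.979, 0.203, -0.003]
wrist_force: [-17.6, -19.0, 7.6]
finger_gap: 0.0254
grip_force: 40.2
```

```bash
python3 st.py s6; python3 - <<'E'
from h import *
C=cam("wrist");s=env.get_state();R=Ro.from_quat(np.array(s["orientation"])[[1,2,3,0]]).as_matrix()
a=cv2.imread("pics/s6.png");im=cv2.GaussianBlur(a.astype(float).mean(2),(3,3),0)
cv2.imwrite("pics/s6c.png",cv2.resize(a[0:400,140:640],(750,600)))
def edge(u0,u1,v0,v1,z,w):
    X=[]
    for v in range(v0,v1,4):
        u=u0+(u1-u0)*(v-v0)/(v1-v0);c=np.arange(int(u-w),int(u+w));g=np.abs(im[v,c+1]-im[v,c-1]);X.append((R.T@(back(C,(c[g.argmax()],v),z)-s["tcp_pos"]))[:2])
    X=np.array(X);k=np.ones(len(X),bool)
    for _ in range(5):
        f=np.polyfit(X[k,0],X[k,1],1);e=np.abs(np.polyval(f,X[:,0])-X[:,1]);k=e<max(.0006,1.5*np.median(e))
    return round(np.arctan(f[0]),4),round(f[1],4),k.sum(),len(X)
print("fence",edge(240,247,4,150,.038,10),"ribL",edge(277,283,205,310,.078,8),"ribR",edge(366,362,205,310,.078,8))
E
```

```text
jig xy 0.04251193421313619 0.03649554603943311 yaw 0.4089329282510033 F tool [-23.8  10.5  -7.4] M [-2.01 -4.5  -0.45] 15.85
566 [(159, 182), (170, 147), (174, 150), (182, 179)]
575 [(159, 176), (182, 179)]
fence (np.float64(-0.0061), np.float64(-0.0257), np.int64(36), 37) ribL (np.float64(-0.0083), np.float64(-0.0124), np.int64(20), 27) ribR (np.float64(0.0057), np.float64(0.0126), np.int64(27), 27)
```

View pics/s6c.png

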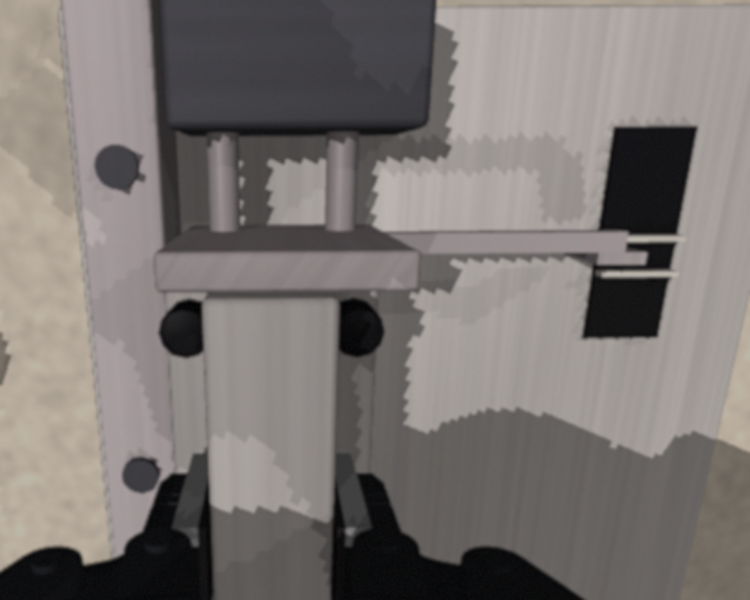

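The pointer stands between the white marks (crop (635,258), marks at rows 239 and 273), and the block touches the plate and lies on the fence. The tool appears about 5 mrad off the fence, with the moment agreeing. I'll relieve this with a tiny turn, then hold again.

Emit:
{"name": "drive_tool", "arguments": {"series": [[[0,0,0,0,0,-0.0015],[0,0,0,0,0,-0.0015],[0,0,0,0,0,0],[0,0,0,0,0,0],[0,0,0,0,0,0]]]}}

```text
clock: 16.52
tcp_pos: [0.5694, -0.0672, 0.0603]
orientation: [0.002, 0.978, 0.207, -0.003]
wrist_force: [-15.9, -16.6, 5.0]
finger_gap: 0.0252
grip_force: 39.8
```

```bash
python3 st.py s7
```

```text
jig xy 0.04301292275917064 0.03642248329475755 yaw 0.4169290846799614 F tool [-21.3   8.8  -4.8] M [-1.9  -4.08  0.25] 16.525
566 [(162, 180), (172, 147), (176, 148), (186, 176)]
575 [(162, 180), (186, 175)]
```

Slightly over (the moment changed sign), so I turn back a third. The pointer is now midway (row 174 between 162 and 186). Then hold.

Emit:
{"name": "drive_tool", "arguments": {"series": [[[0,0,0,0,0,0.001],[0,0,0,0,0,0],[0,0,0,0,0,0],[0,0,0,0,0,0],[0,0,0,0,0,0],[0,0,0,0,0,0],[0,0,0,0,0,0],[0,0,0,0,0,0],[0,0,0,0,0,0],[0,0,0,0,0,0],[0,0,0,0,0,0],[0,0,0,0,0,0],[0,0,0,0,0,0],[0,0,0,0,0,0],[0,0,0,0,0,0],[0,0,0,0,0,0]]]}}

```text
clock: 18.58
tcp_pos: [0.5694, -0.0671, 0.0604]
orientation: [0.002, 0.979, 0.206, -0.003]
wrist_force: [-15.7, -17.2, 5.2]
finger_gap: 0.0254
grip_force: 39.8
```

Emit:
{"name": "drive_tool", "arguments": {"series": [[[0,0,0,0,0,0],[0,0,0,0,0,0],[0,0,0,0,0,0],[0,0,0,0,0,0],[0,0,0,0,0,0],[0,0,0,0,0,0],[0,0,0,0,0,0],[0,0,0,0,0,0],[0,0,0,0,0,0],[0,0,0,0,0,0],[0,0,0,0,0,0],[0,0,0,0,0,0],[0,0,0,0,0,0],[0,0,0,0,0,0],[0,0,0,0,0,0],[0,0,0,0,0,0]]]}}

```text
clock: 20.58
tcp_pos: [0.5694, -0.0671, 0.0604]
orientation: [0.002, 0.979, 0.206, -0.003]
wrist_force: [-15.6, -17.1, 5.3]
finger_gap: 0.0252
grip_force: 39.8
```

```bash
python3 st.py s8; python3 -c "
from workcell import order
print(order.hand_in())"
```

```text
jig xy 0.04299464455967762 0.0364560932890612 yaw 0.4142278420790005 F tool [-21.2   9.3  -5.2] M [-1.89 -4.1   0.07] 20.575
566 [(161, 179), (172, 146), (175, 148), (185, 180)]
575 [(161, 178), (185, 180)]
the job is handed in; nothing more can be done
None
```

I handed the job in at about 20.6 s: the block is flush against the fence and pressed into the stop with the pointer midway between the white marks, held steady there for about 4 s and still gripped; the verdict was not shown.

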